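# Slide the top sign plaque off the stack into the lettering jig

## Robot

A 6-joint arm with a two-finger parallel gripper is mounted at the origin on the work surface. World frame = base frame: x ahead of the robot, y to its left, z up, the work surface at z = 0. Lengths are in m, angles in rad, forces in N, time in s.
With the tool pointing down it reaches from about 0.3 to 0.95 m from the base axis. Payload 3.1 kg.
Tool frame: the origin (TCP) lies between the finger pads; the fingertips stand 11 mm ahead of it and the grasp point (between the pads) lies 8 mm behind it; y points along the fingers, x is the direction in which the jaws open and shut, and the axes are right-handed (so a half turn about y gives the same grasp; the last joint's range is limited). The gripper opens to 85 mm and grips with 20 to 120 N. Pads are 22 mm wide; open, the fingers measure 114 mm over their backs; the gripper's body (76 mm by 85 mm) begins 54 mm behind the grasp point. The pads swing forward as they close: fully open they stand 13 mm farther back than shut.
Start: joints at [1.125, 0.308, 1.634, -0, 1.2, -0.07], TCP at [0.229, 0.581, 0.242] pointing down, gripper open.
Joint ranges: [-3.06, 3.06], [-0.79, 1.96], [0.05, 2.63], [-1.19, 4.34], [0.05, 2.64], [-2.94, 2.94]. Speed limits (rad/s): [2.79, 2.79, 3.14, 3.14, 3.14, 3.14].

## Interface

Orientations are given as a 3x3 rotation matrix whose columns are the frame's x, y, z axes.
In Python, from workcell import r gives the robot as it stands.
- The arm moves only by the tool send_rows, never from a script. Its argument "targets" is a list of rows, each an object of numbers: "tx", "ty", "tz": the shift along the tool's x, y, z as a fraction of full scale; "wx", "wy", "wz": the turn, a rotation vector about the tool's x, y, z as a fraction of full scale. In form: [{"tx": .., "ty": .., "tz": .., "wx": .., "wy": .., "wz": ..}, ...]. A call has exactly 10 rows; each row shifts and turns the commanded pose from where the row before left it, along the tool's axes as they then stand; what a row does not reach is not made up. Full scale, the value 1, is 20 mm for a shift and 0.1 rad for a turn. A row lasts 1/8 s, in which the tool goes at most 62.5 mm and 10.7 degrees, less where a joint would pass 70% of its speed; a pose out of reach is approached as far as the arm can. A call with a number of a shift or a turn outside -1 to 1 is refused whole. A call with a gripper value outside its range is refused whole. "gripper" is the finger opening in mm, from 0 to 85.4, set as the call begins (left out, the last holds). The fingers move at their own pace and stop on an object; "newtons" is the grip in N (left out, the last holds). Time passes only in rows, so rows that do not move let the fingers close, or fill a call up. It gives the time, the measured TCP pose, the force and the opening at its end, in the units of the state.
- r.get_obs(): the state, without advancing time (a new reading comes with each control period).
- r.snapshot(name): name is "side" or "top"; returns a dict with "color" (384x512x3 uint8, blue, green, red), "range_z" (384x512 float32, m along the optical axis (not along the pixel's ray), 0 where there is no reading), "mtx" (3x3 intrinsics, pixels), "pose" (4x4, takes a point from camera to world coordinates). Camera axes: x right, y up, looking along -z (the intrinsics and any distortion apply to the point x, -y, -z); pixel columns grow to the right and rows downward; lengths in m; the calibration is good to about 2 mm. A picture is of the moment at which its call begins.
- r.close_job(): hands the job in, once; it reports no verdict.
Trained networks look in a picture, given as the dict that the camera call returned (one of the last four; its "shot" number tells which), for a name from the list of things; names that differ only in an ending like _2 or _b are one class to them, and where a whole thing is asked for, a point or a joint stands for the part that bears it (a point fixed in the world has none). Each returns a list of dicts, best first, with "p" (0 to 1); they miss things now and then, are a little off and sometimes report something else, mostly with a low value. They report only what shows in the picture. A call takes as long as a camera call. They do not tell look-alikes from the thing itself.
- r.cut_out(picture, label): "region" (384x512 bool, what is visible of it) and "rect" ([left, top, right, bottom] in pixels, round what is visible of it).
The state is a dict: "t": time; "qpos": joint angles; "qd": joint speeds; "joint_efforts": joint torques, N m; "tool_pos": TCP position; "orientation": TCP orientation; "force": force on the tool from outside, world axes, zero at the start; "wrist_torque": the same for the moment, N m; "width": finger opening in m.
Only numpy, scipy, OpenCV 4.12 (cv2) and the standard library are available. Lean on these libraries where they do the work, as an engineer would, in place of code of your own. Each camera call takes 0.05 s, during which the arm holds its last target.

## Task

Slide the top blank sign plaque sideways off its stack, along the jig and onto the bed beside it, without lifting it and without shifting the two plaques below. Keep pushing it in between the rails, past the sprung jaw, until it is firmly home against the end stop; press it there for a moment, gently, never ramming it, then let go and back away. Leave the pen cup, stapler and stamp where they are.

Things in the scene. Friction and masses are not known exactly. Their poses are not given: they have to be found in the camera images.
- jig: Lettering jig fixed on the table: plywood board 150 (x) by 310 mm (y), 8 mm thick; origin at the centre of its underside. The stack stands on the board at the -y end; the +y half (y -5 to 155 mm) is a raised bed, face 30.5 mm above the table, 1.5 mm lower than the top plaque's underside. Plaques slide in jig +y, about 155 mm in all. The jig's place varies; it is turned up to 0.5 rad either way.
- plaque_top: Top one of three equal stacked plain white plastic plaques, 100 (x) by 120 (y) by 12 mm, 0.12 to 0.24 kg, too wide to pinch; origin at the centre of its underside. Starts near jig x = 0, y = -75 mm, underside 32 mm above the table, up to 4 mm off and 0.05 rad askew. Slides on the next plaque with about 1 N. Pushed at its rear edge too low, the fingers catch the plaque below.
- plaque_mid: The plaque beneath it, same size, underside 20 mm and upper face 32 mm above the table; it must stay, simply lying there.
- plaque_low: Bottom plaque of the stack, same size, lying on the jig's board, underside 8 mm above the table; it must stay.
- jaw (a joint): Sprung steel jaw in the jig's +x rail, m: 0 at rest, grows as the plaque pushes it outwards; about 0.0015 to 0.003 with the plaque in, which it bears against the other rail with some 7 N. Its slope meets the plaque's leading corner about 25 mm before home; from there the push needed rises to a steady 5 to 12 N, then the plaque comes up hard on the stop. Left there, the jaw holds it by friction.
- home (a point): Point on the bed's face (30.5 mm above the table, jig x = 0, y = 80 mm) where the plaque's origin lies when it is home, its leading edge on the stop.
- pen_cup: Clear plastic cup of pens, 72 mm across, 95 mm high with pens to 150 mm; a bystander. Origin at the centre of its foot.
- stapler: Black stapler, 36 by 125 by 48 mm, its length along its y; a bystander. Origin at the centre of its foot.
- stamp: Wooden hand stamp, 42 mm across, 74 mm high, upright; a bystander. Origin at the centre of its foot.
- mouth (a point): Middle of the channel's mouth on the bed's face, jig x = 0, y = 0. Aluminium rails 8 mm high form a channel 103 mm wide from jig y = 25 mm to the end stop; between y = -1 and 25 mm they flare open to about 120 mm.
- end_stop: Aluminium bar, 126 (x) by 12 (y) by 12 mm high, fixed across the far end of the bed. Origin at the foot of the middle of the face that the plaque meets: jig x = 0, y = 140 mm, 30.5 mm above the table; axes as the jig's. A press of some 5 to 12 N beyond the jaw's drag (about 18 N of push in all) seats the plaque; the bar must not be rammed.
Not all that is in view belongs to the job. What is shaped like the plaque_top but green is not meant.

How it is judged:
By the outcome, as a careful person would: the job done as asked, in the order asked, and still so for the second after the job is handed in, with the robot touching nothing.
It also fails if it takes over 64 s, if anything falls off the work surface, if the arm or the gripper's body presses on something with over 40 N, if the wrist force passes 120 N, or if a joint passes its speed limit or range.

## Working session

There is one attempt and no reset: what is moved stays moved. The work goes in short steps, Python scripts to look and compute and a tool call to move; the robot and the scene stay as the last step left them, time stands still between calls to the robot, and variables do not carry over. Pictures are saved under pics/ and viewed, and the job is handed in when it is done.

Besides the shell and the picture viewer there is one more tool, called after "Request:" as name(argument=value, ...) on one line, values as JSON. send_rows: Moves the arm, as the interface text tells. Shift numbers are shares of 20 mm and turn numbers shares of 0.1 rad, none past 1 either way. Its arguments: {"type":"object","properties":{"targets":{"type":"array","items":{"type":"object","properties":{"tx":{"type":"number","minimum":-1,"maximum":1},"ty":{"type":"number","minimum":-1,"maximum":1},"tz":{"type":"number","minimum":-1,"maximum":1},"wx":{"type":"number","minimum":-1,"maximum":1},"wy":{"type":"number","minimum":-1,"maximum":1},"wz":{"type":"number","minimum":-1,"maximum":1}}}},"gripper":{"type":"number"},"newtons":{"type":"number"}},"required":["targets"]}

```bash
mkdir -p pics; ls; cat > h.py <<'E'
import numpy as np, cv2
from workcell import r
def pts(s):
    z=s["range_z"]; K=s["mtx"]; P=s["pose"]
    v,u=np.mgrid[0:z.shape[0],0:z.shape[1]]
    x=(u-K[0,2])/K[0,0]*z; y=(v-K[1,2])/K[1,1]*z
    p=np.stack([x,-y,-z],-1)
    w=p@P[:3,:3].T+P[:3,3]
    w[z<=0]=np.nan
    return w
E
python3 - <<'E'
from h import *
o=r.get_obs(); print({k:np.round(v,3).tolist() if not isinstance(v,dict) else v for k,v in o.items()})
for n in("side","top"):
    s=r.snapshot(n); print(n,[k for k in s]); print(s["mtx"],s["pose"].round(3))
    cv2.imwrite(f"pics/{n}0.png",s["color"]); np.savez(f"{n}0.npz",**{k:s[k] for k in("color","range_z","mtx","pose")})
    for l in ("plaque_top","plaque_mid","jig","end_stop","jaw","pen_cup","stapler","stamp"):
        for d in r.cut_out(s,l)[:3]:
            w=pts(s)[d["region"]]; print(l,round(d["p"],2),d["rect"],np.nanmedian(w,0).round(3))
E
```

```text
pics
{'t': 0.0, 'qpos': [1.125, 0.309, 1.635, -0.0, 1.2, -0.07], 'qd': [-0.001, -0.0, 0.001, 0.0, -0.001, 0.0], 'joint_efforts': [-0.001, -41.527, -27.666, -0.0, 0.01, 0.0], 'tool_pos': [0.229, 0.581, 0.241], 'orientation': [[0.367, -0.001, -0.93], [0.93, -0.002, 0.367], [-0.002, -1.0, 0.0]], 'force': [0.146, 0.431, -0.748], 'wrist_torque': [-0.003, -0.017, -0.01], 'width': 0.086}
side ['color', 'range_z', 'mtx', 'pose', 'shot']
[[465.41254565   0.         249.36619934]
 [  0.         465.41254565 187.8692118 ]
 [  0.           0.           1.        ]] [[ 0.878  0.248 -0.409  0.023]
 [-0.479  0.441 -0.759 -1.01 ]
 [-0.008  0.863  0.506  0.722]
 [ 0.     0.     0.     1.   ]]
plaque_top 0.76 [226.7, 187.8, 274.3, 221.7] [ 0.536 -0.075  0.045]
plaque_top 0.76 [152.5, 196.6, 204.1, 232.1] [0.348 0.026 0.013]
plaque_top 0.58 [285.2, 224.3, 346.5, 265.5] [ 0.608 -0.266  0.012]
plaque_mid 0.49 [247.3, 213.5, 279.5, 227.3] [ 0.539 -0.122  0.027]
jig 0.81 [202.5, 160.3, 292.7, 239.6] [0.534 0.048 0.03 ]
end_stop 0.51 [207.3, 162.7, 245.3, 172.4] [0.573 0.153 0.041]
pen_cup 0.63 [174.4, 116.
[... 508 characters left out ...]
     1.   ]]
plaque_top 0.97 [254.1, 176.8, 303.9, 214.9] [ 0.541 -0.069  0.045]
plaque_top 0.88 [327.7, 145.1, 372.4, 195.9] [ 0.615 -0.261  0.013]
plaque_top 0.6 [220.4, 244.0, 265.8, 286.6] [0.35  0.035 0.012]
jig 0.75 [193.4, 157.7, 311.1, 228.3] [0.556 0.053 0.03 ]
end_stop 0.67 [196.3, 164.2, 200.9, 208.3] [0.565 0.153 0.043]
jaw 0.59 [207.7, 160.7, 221.7, 167.8] [0.624 0.12  0.04 ]
jaw 0.22 [214.9, 100.8, 255.9, 118.5] [0.773 0.065 0.047]
pen_cup 0.63 [85.4, 189.3, 128.6, 220.9] [0.515 0.399 0.067]
pen_cup 0.38 [254.9, 175.9, 303.4, 216.9] [ 0.541 -0.067  0.045]
stapler 0.67 [215.4, 101.3, 259.3, 120.4] [0.773 0.062 0.047]
stamp 0.66 [391.6, 216.9, 414.6, 230.3] [ 0.475 -0.391  0.022]
```

View pictures.

```bash
python3 - <<'E'
from h import *
a=cv2.imread("pics/top0.png"); b=cv2.imread("pics/side0.png")
cv2.imwrite("pics/top0z.png",cv2.resize(a[80:310,70:430],None,fx=2.2,fy=2.2,interpolation=cv2.INTER_CUBIC))
cv2.imwrite("pics/top0zz.png",cv2.resize(a[150:240,185:320],None,fx=5.5,fy=5.5,interpolation=cv2.INTER_CUBIC))
cv2.imwrite("pics/side0z.png",cv2.resize(b[100:310,140:360],None,fx=2.8,fy=2.8,interpolation=cv2.INTER_CUBIC))
E
```

```text
(no output)
```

View pics/top0z.png

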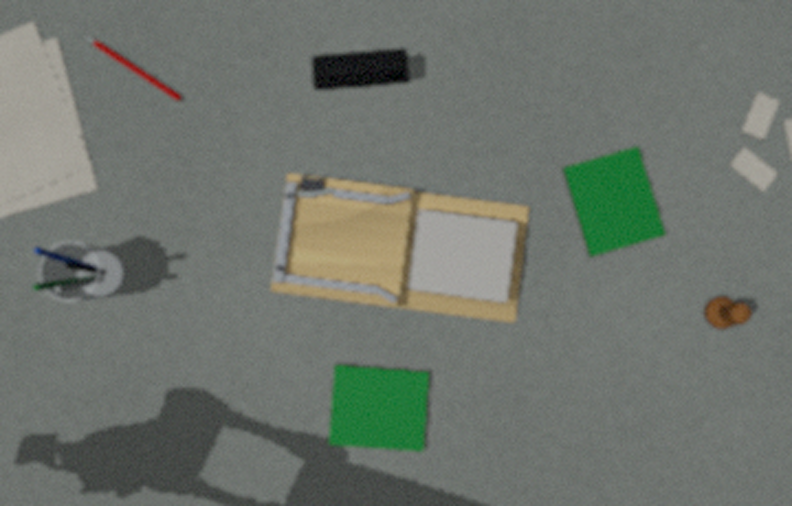

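View pics/top0zz.png

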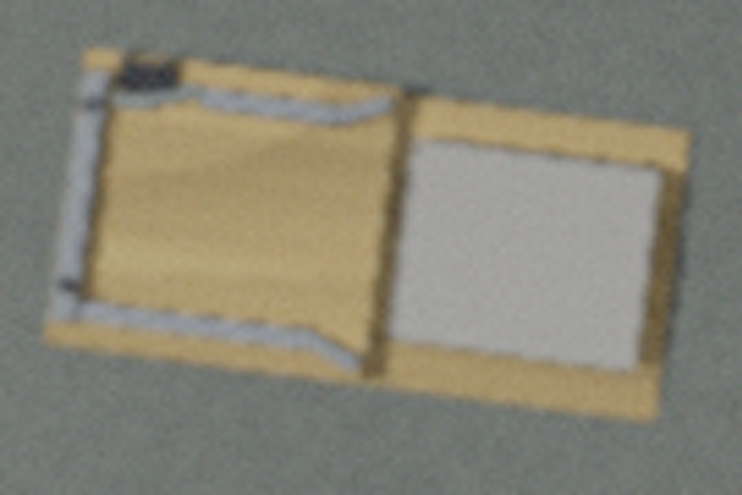

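View pics/side0z.png

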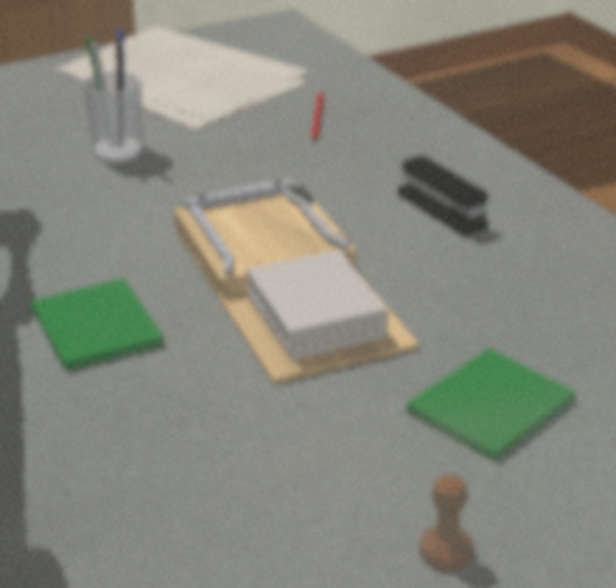

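```bash
cat > fit.py <<'E'
from h import *
from scipy.optimize import minimize
def load(n):
    return dict(np.load(n))
def proj(s,w):
    P=s["pose"];K=s["mtx"]; c=(np.asarray(w)-P[:3,3])@P[:3,:3]
    return np.stack([K[0,0]*c[:,0]/-c[:,2]+K[0,2], K[1,1]*-c[:,1]/-c[:,2]+K[1,2]],-1)
def box(x0,x1,y0,y1,z0,z1):
    return np.array([[x,y,z] for x in(x0,x1) for y in(y0,y1) for z in(z0,z1)],float)
def tf(p,q): 
    c,s=np.cos(q[2]),np.sin(q[2]); R=np.array([[c,-s,0],[s,c,0],[0,0,1]])
    return p@R.T+np.array([q[0],q[1],0])
def render(s,boxes,q,shape=(384,512),k=4):
    m=np.zeros((shape[0]*k,shape[1]*k),np.uint8)
    for b in boxes:
        uv=(proj(s,tf(b,q))+.5)*k-.5
        h=cv2.convexHull(np.round(uv*16).astype(np.int32).reshape(-1,1,2))
        cv2.fillConvexPoly(m,h,255,cv2.LINE_AA,4)
    return cv2.resize(m,(shape[1],shape[0]),interpolation=cv2.INTER_AREA)/255.
def fit(ss,masks,boxes,q0):
    def f(d):
        q=np.array(q0)+np.array(d)*[.01,.01,.05]
        return sum(np.abs(render(s,boxes,q)-m).sum()/m.sum() for s,m in zip(ss,masks))
    best=minimize(f,[0,0,0],method="Nelder-Mead",options=dict(initial_simplex=[[0,0,0],[1,0,0],[0,1,0],[0,0,1.]],xatol=1e-3,fatol=1e-5))
    return np.array(q0)+best.x*[.01,.01,.05],best.fun
JIG=[box(-.075,.075,-.155,.155,0,.008),box(-.075,.075,-.005,.155,0,.0305),box(-.063,.063,.14,.152,.0305,.0425)]
PLQ=[box(-.05,.05,-.06,.06,.032,.044)]
E
python3 - <<'E'
from fit import *
for n in("top","side"):
    s=load(n+"0.npz"); w=pts(s); hsv=cv2.cvtColor(s["color"],cv2.COLOR_BGR2HSV)
    near=(np.abs(w[...,0]-.55)<.14)&(np.abs(w[...,1]-0)<.24)
    wood=near&(hsv[...,0]<30)&(hsv[...,1]>60)
    white=near&(hsv[...,1]<40)&(s["color"].min(-1)>130)&(w[...,2]>.025)
    print(n,wood.sum(),white.sum())
    top=white&(w[...,2]>.038)&(w[...,1]<.0)
    print("heights",np.nanmedian(w[top],0))
    full=(near&(w[...,2]>.005)&(wood|(w[...,2]>.02))) 
    full=cv2.morphologyEx(full.astype(np.uint8),cv2.MORPH_CLOSE,np.ones((7,7)))
    nl,lab,st,_=cv2.connectedComponentsWithStats(full); k=1+np.argmax(st[1:,4]); full=lab==k
    cv2.imwrite(f"pics/m_{n}.png",cv2.resize(np.hstack([full[150:250,180:320],top[150:250,180:320]]).astype(np.uint8)*255,None,fx=2.5,fy=2.5))
    boxes=JIG+[tf(box(-.05,.05,-.06,.06,.008,.044),[0.,-.075,0])]
    q,f=fit([s],[full.astype(float)],boxes,[.555,.03,-.09]); print("jig",q.round(4),f)
    hull=cv2.morphologyEx(top.astype(np.uint8),cv2.MORPH_CLOSE,np.ones((5,5)))
    p,f=fit([s],[hull.astype(float)],[box(-.05,.05,-.06,.06,.0439,.044)],[.541,-.069,-.09]); 
    c,sn=np.cos(q[2]),np.sin(q[2]); d=p[:2]-q[:2]
    print("plq",p.round(4),f,"in jig",np.round([c*d[0]+sn*d[1],-sn*d[0]+c*d[1],p[2]-q[2]],4))
    bar=near&(w[...,2]>.036)&(w[...,1]>.1); print("bar med",np.nanmedian(w[bar],0))
E
```

```text
top 3426 2048
heights [ 0.54064697 -0.06688252  0.04456676]
jig [ 0.5514  0.0092 -0.1159] 0.019723974582304057
plq [ 0.5411 -0.0676 -0.1212] 0.0413174900979779 in jig [-0.0013 -0.0775 -0.0052]
bar med [0.5785207  0.14669073 0.04136041]
side 1627 1225
heights [ 0.53680951 -0.07474226  0.04474771]
jig [ 0.5529  0.0183 -0.1232] 0.04775374283538196
plq [ 0.5386 -0.0703 -0.1216] 0.042114984000171815 in jig [-0.0033 -0.0896  0.0016]
bar med [0.56917965 0.14967111 0.04121768]
```

```bash
ls pics
```

```text
m_side.png
m_top.png
side0.png
side0z.png
top0.png
top0z.png
top0zz.png
```

View pics/m_top.png

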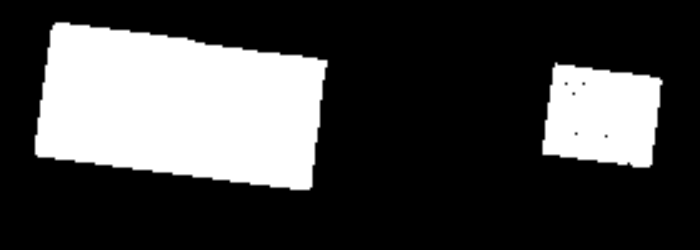

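View pics/m_side.png

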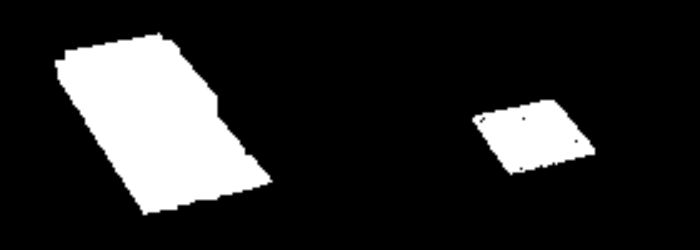

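Request:
send_rows(targets=[{"wy": 1}, {"wy": 1}, {"wy": 1}, {"wy": 1}, {"wy": 1}, {"wy": 1}, {"wy": 1}, {"wy": 1}, {"wy": 1}, {"wy": 1}], gripper=50, newtons=40)

```text
invalid input at $.targets[0]: expected keys tx, ty, tz, wx, wy, wz
```

```bash
cat > st.py <<'E'
from fit import *
JQ=np.array([.5514,.0092,-.116])
def st():
    o=r.get_obs(); R=np.array(o["orientation"]); p=np.array(o["tool_pos"])
    yaw=np.arctan2(R[1,0],R[0,0]); c,s=np.cos(JQ[2]),np.sin(JQ[2]); d=p[:2]-JQ[:2]
    F=np.array(o["force"])
    print("t",round(o["t"],2),"p",p.round(4),"yaw",round(yaw,4),"jig",np.round([c*d[0]+s*d[1],-s*d[0]+c*d[1]],4),"Fjig",np.round([c*F[0]+s*F[1],-s*F[0]+c*F[1],F[2]],2),"w",round(o["width"],4),"ydir",R[:,1].round(4),"q",np.round(o["qpos"],2))
    return o,R,p
if __name__=="__main__":
    st()
E
python3 st.py; python3 -c "
from st import *
o,R,p=st()
c,s=np.cos(JQ[2]),np.sin(JQ[2])
t=JQ[:2]+np.array([[c,-s],[s,c]])@[-.001,-.175]
d=t-p[:2]; print(t, 'jig delta',c*d[0]+s*d[1],-s*d[0]+c*d[1])"
```

```text
t 0.9 p [0.2294 0.5814 0.2423] yaw 1.195 jig [-0.386   0.5311] Fjig [-0.33 -0.12  0.05] w 0.0853 ydir [ 0.e+00  1.e-04 -1.e+00] q [ 1.13  0.31  1.63  0.    1.2  -0.07]
t 0.9 p [0.2294 0.5814 0.2423] yaw 1.195 jig [-0.386   0.5311] Fjig [-0.33 -0.12  0.05] w 0.0853 ydir [ 0.e+00  1.e-04 -1.e+00] q [ 1.13  0.31  1.63  0.    1.2  -0.07]
[ 0.53015222 -0.16450818] jig delta 0.38503230783415643 -0.7060764307676837
```

Request:
send_rows(targets=[{"tx": 0, "ty": 0, "tz": 0, "wx": 0, "wy": 1, "wz": 0}, {"tx": 0, "ty": 0, "tz": 0, "wx": 0, "wy": 1, "wz": 0}, {"tx": 0, "ty": 0, "tz": 0, "wx": 0, "wy": 1, "wz": 0}, {"tx": 0, "ty": 0, "tz": 0, "wx": 0, "wy": 1, "wz": 0}, {"tx": 0, "ty": 0, "tz": 0, "wx": 0, "wy": 1, "wz": 0}, {"tx": 0, "ty": 0, "tz": 0, "wx": 0, "wy": 1, "wz": 0}, {"tx": 0, "ty": 0, "tz": 0, "wx": 0, "wy": 1, "wz": 0}, {"tx": 0, "ty": 0, "tz": 0, "wx": 0, "wy": 1, "wz": 0}, {"tx": 0, "ty": 0, "tz": 0, "wx": 0, "wy": 1, "wz": 0}, {"tx": 0, "ty": 0, "tz": 0, "wx": 0, "wy": 1, "wz": 0}], gripper=50, newtons=40)

```text
t: 2.15
tool_pos: [0.2294, 0.5814, 0.2423]
orientation: [[0.982, -0.0, -0.191], [0.191, 0.0, 0.982], [-0.0, -1.0, 0.0]]
force: [0.1, -0.1, -0.3]
width: 0.0498
```

```bash
python3 st.py
```

```text
t 2.15 p [0.2294 0.5814 0.2423] yaw 0.1917 jig [-0.3861  0.5311] Fjig [ 0.06 -0.09 -0.33] w 0.0498 ydir [-0.  0. -1.] q [1.13 0.31 1.63 0.   1.2  0.93]
```

Request:
send_rows(targets=[{"tx": 0, "ty": 0, "tz": 0, "wx": 0, "wy": 1, "wz": 0}, {"tx": 0, "ty": 0, "tz": 0, "wx": 0, "wy": 1, "wz": 0}, {"tx": 0, "ty": 0, "tz": 0, "wx": 0, "wy": 1, "wz": 0}, {"tx": 0, "ty": 0, "tz": 0, "wx": 0, "wy": 0.08, "wz": 0}, {"tx": 0.5, "ty": 0, "tz": -1, "wx": 0, "wy": 0, "wz": 0}, {"tx": 0.5, "ty": 0, "tz": -1, "wx": 0, "wy": 0, "wz": 0}, {"tx": 0.5, "ty": 0, "tz": -1, "wx": 0, "wy": 0, "wz": 0}, {"tx": 0.5, "ty": 0, "tz": -1, "wx": 0, "wy": 0, "wz": 0}, {"tx": 0.5, "ty": 0, "tz": -1, "wx": 0, "wy": 0, "wz": 0}, {"tx": 0.5, "ty": 0, "tz": -1, "wx": 0, "wy": 0, "wz": 0}])

```text
t: 3.4
tool_pos: [0.276, 0.454, 0.2424]
orientation: [[0.994, 0.0, 0.113], [-0.113, 0.0, 0.994], [0.0, -1.0, 0.0]]
force: [-0.4, -0.0, -0.3]
width: 0.0503
```

Request:
send_rows(targets=[{"tx": 0.55, "ty": 0, "tz": -1, "wx": 0, "wy": 0, "wz": 0}, {"tx": 0.55, "ty": 0, "tz": -1, "wx": 0, "wy": 0, "wz": 0}, {"tx": 0.55, "ty": 0, "tz": -1, "wx": 0, "wy": 0, "wz": 0}, {"tx": 0.55, "ty": 0, "tz": -1, "wx": 0, "wy": 0, "wz": 0}, {"tx": 0.55, "ty": 0, "tz": -1, "wx": 0, "wy": 0, "wz": 0}, {"tx": 0.55, "ty": 0, "tz": -1, "wx": 0, "wy": 0, "wz": 0}, {"tx": 0.55, "ty": 0, "tz": -1, "wx": 0, "wy": 0, "wz": 0}, {"tx": 0.55, "ty": 0, "tz": -1, "wx": 0, "wy": 0, "wz": 0}, {"tx": 0.55, "ty": 0, "tz": -1, "wx": 0, "wy": 0, "wz": 0}, {"tx": 0.55, "ty": 0, "tz": -1, "wx": 0, "wy": 0, "wz": 0}])

```text
t: 4.65
tool_pos: [0.3625, 0.2428, 0.2424]
orientation: [[0.994, 0.0, 0.113], [-0.113, 0.0, 0.994], [0.0, -1.0, 0.0]]
force: [-0.6, -0.9, -0.1]
width: 0.0499
```

Request:
send_rows(targets=[{"tx": 0.55, "ty": 0, "tz": -1, "wx": 0, "wy": 0, "wz": 0}, {"tx": 0.55, "ty": 0, "tz": -1, "wx": 0, "wy": 0, "wz": 0}, {"tx": 0.55, "ty": 0, "tz": -1, "wx": 0, "wy": 0, "wz": 0}, {"tx": 0.55, "ty": 0, "tz": -1, "wx": 0, "wy": 0, "wz": 0}, {"tx": 0.55, "ty": 0, "tz": -1, "wx": 0, "wy": 0, "wz": 0}, {"tx": 0.55, "ty": 0, "tz": -1, "wx": 0, "wy": 0, "wz": 0}, {"tx": 0.55, "ty": 0, "tz": -1, "wx": 0, "wy": 0, "wz": 0}, {"tx": 0.55, "ty": 0, "tz": -1, "wx": 0, "wy": 0, "wz": 0}, {"tx": 0.55, "ty": 0, "tz": -1, "wx": 0, "wy": 0, "wz": 0}, {"tx": 0.55, "ty": 0, "tz": -1, "wx": 0, "wy": 0, "wz": 0}])

```text
t: 5.9
tool_pos: [0.4489, 0.0317, 0.2424]
orientation: [[0.994, 0.0, 0.113], [-0.113, 0.0, 0.994], [0.0, -1.0, 0.0]]
force: [0.2, -0.2, -0.1]
width: 0.05
```

```bash
python3 st.py
```

```text
t 5.9 p [0.4489 0.0317 0.2424] yaw -0.1133 jig [-0.1044  0.0105] Fjig [ 0.19 -0.2  -0.14] w 0.05 ydir [ 4.e-04  0.e+00 -1.e+00] q [-0.03 -0.04  2.03  0.    1.15  0.09]
```

Request:
send_rows(targets=[{"tx": 0.52, "ty": 0, "tz": -0.93, "wx": 0, "wy": 0.03, "wz": 0}, {"tx": 0.52, "ty": 0, "tz": -0.93, "wx": 0, "wy": 0, "wz": 0}, {"tx": 0.52, "ty": 0, "tz": -0.93, "wx": 0, "wy": 0, "wz": 0}, {"tx": 0.52, "ty": 0, "tz": -0.93, "wx": 0, "wy": 0, "wz": 0}, {"tx": 0.52, "ty": 0, "tz": -0.93, "wx": 0, "wy": 0, "wz": 0}, {"tx": 0.52, "ty": 0, "tz": -0.93, "wx": 0, "wy": 0, "wz": 0}, {"tx": 0.52, "ty": 0, "tz": -0.93, "wx": 0, "wy": 0, "wz": 0}, {"tx": 0.52, "ty": 0, "tz": -0.93, "wx": 0, "wy": 0, "wz": 0}, {"tx": 0.52, "ty": 0, "tz": -0.93, "wx": 0, "wy": 0, "wz": 0}, {"tx": 0.52, "ty": 0, "tz": -0.93, "wx": 0, "wy": 0, "wz": 0}])

```text
t: 7.15
tool_pos: [0.5314, -0.1649, 0.2422]
orientation: [[0.993, -0.0, 0.116], [-0.116, 0.0, 0.993], [-0.0, -1.0, 0.0]]
force: [0.0, 0.1, -0.4]
width: 0.05
```

Request:
send_rows(targets=[{"tx": 0, "ty": 1, "tz": 0, "wx": 0, "wy": 0, "wz": 0}, {"tx": 0, "ty": 1, "tz": 0, "wx": 0, "wy": 0, "wz": 0}, {"tx": 0, "ty": 1, "tz": 0, "wx": 0, "wy": 0, "wz": 0}, {"tx": 0, "ty": 1, "tz": 0, "wx": 0, "wy": 0, "wz": 0}, {"tx": 0, "ty": 1, "tz": 0, "wx": 0, "wy": 0, "wz": 0}, {"tx": 0, "ty": 1, "tz": 0, "wx": 0, "wy": 0, "wz": 0}, {"tx": 0, "ty": 1, "tz": 0, "wx": 0, "wy": 0, "wz": 0}, {"tx": 0, "ty": 0, "tz": 0, "wx": 0, "wy": 0, "wz": 0}, {"tx": 0, "ty": 0, "tz": 0, "wx": 0, "wy": 0, "wz": 0}, {"tx": 0, "ty": 0, "tz": 0, "wx": 0, "wy": 0, "wz": 0}])

```text
t: 8.4
tool_pos: [0.5318, -0.1641, 0.1034]
orientation: [[0.993, 0.002, 0.116], [-0.116, -0.001, 0.993], [0.002, -1.0, -0.001]]
force: [0.5, -0.8, -0.5]
width: 0.0501
```

```bash
python3 st.py; python3 - <<'E'
from st import *
for n in("side","top"):
    s=r.snapshot(n); np.savez(f"{n}1.npz",**{k:s[k] for k in("color","range_z","mtx","pose")})
    w=pts(s); c,sn=np.cos(JQ[2]),np.sin(JQ[2]); d=w[...,:2]-JQ[:2]
    jx=c*d[...,0]+sn*d[...,1]; jy=-sn*d[...,0]+c*d[...,1]
    m=(abs(jx)<.06)&(jy>-.215)&(jy<-.155)&(w[...,2]>.04)&(w[...,2]<.16)
    z=w[...,2][m]; print(n,m.sum())
    if n=="side":
        print("low z",np.sort(z)[:15].round(4))
        for a in np.arange(.07,.13,.004):
            k=m&(abs(w[...,2]-a)<.002)
            if k.any(): print(round(a,3),k.sum(),jx[k].min().round(4),jx[k].max().round(4),jy[k].min().round(4),jy[k].max().round(4))
    cv2.imwrite(f"pics/{n}1.png",cv2.resize(s["color"][130:300,170:370],None,fx=3,fy=3,interpolation=cv2.INTER_CUBIC))
E
```

```text
t 8.4 p [ 0.5318 -0.1641  0.1034] yaw -0.1161 jig [ 0.0006 -0.1744] Fjig [ 0.61 -0.74 -0.52] w 0.0501 ydir [ 2.1e-03 -8.0e-04 -1.0e+00] q [-0.38  0.35  1.89  0.    0.89 -0.26]
side 436
low z [0.0961 0.0964 0.0972 0.0975 0.0986 0.0991 0.0993 0.0993 0.1    0.1001
 0.1003 0.1006 0.1007 0.1011 0.1012]
0.098 8 -0.0313 0.0265 -0.1838 -0.1689
0.102 14 -0.0321 0.0352 -0.1885 -0.1663
0.106 23 -0.0377 0.0388 -0.1878 -0.1634
0.11 18 -0.0395 0.0387 -0.1868 -0.1703
0.114 22 -0.0397 0.0384 -0.1886 -0.1665
0.118 23 -0.0395 0.0388 -0.1859 -0.1679
0.122 23 -0.0405 0.0376 -0.1868 -0.1647
0.126 24 -0.0396 0.038 -0.186 -0.1659
top 8
```

View pics/side1.png

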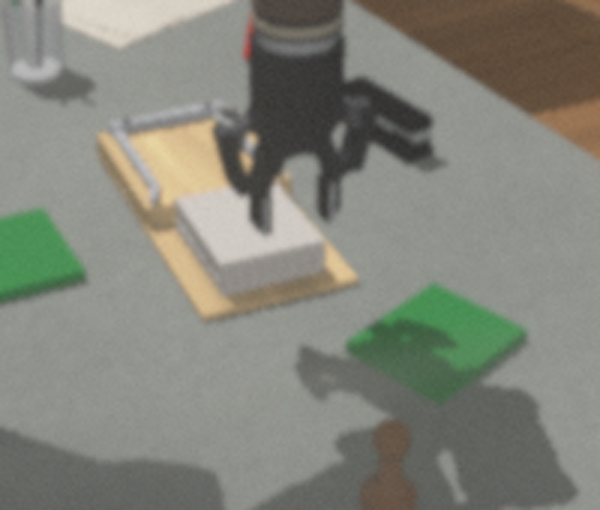

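Request:
send_rows(targets=[{"tx": -0.05, "ty": 0.6, "tz": 0, "wx": 0, "wy": 0, "wz": 0}, {"tx": 0, "ty": 0.6, "tz": 0, "wx": 0, "wy": 0, "wz": 0}, {"tx": 0, "ty": 0.6, "tz": 0, "wx": 0, "wy": 0, "wz": 0}, {"tx": 0, "ty": 0.6, "tz": 0, "wx": 0, "wy": 0, "wz": 0}, {"tx": 0, "ty": 0.5, "tz": 0, "wx": 0, "wy": 0, "wz": 0}, {"tx": 0, "ty": 0, "tz": 0, "wx": 0, "wy": 0, "wz": 0}, {"tx": 0, "ty": 0, "tz": 0, "wx": 0, "wy": 0, "wz": 0}, {"tx": 0, "ty": 0, "tz": 0, "wx": 0, "wy": 0, "wz": 0}, {"tx": 0, "ty": 0, "tz": 0, "wx": 0, "wy": 0, "wz": 0}, {"tx": 0, "ty": 0, "tz": 0, "wx": 0, "wy": 0, "wz": 0}])

```text
t: 9.75
tool_pos: [0.53, -0.1636, 0.0446]
orientation: [[0.993, 0.001, 0.116], [-0.116, -0.0, 0.993], [0.001, -1.0, -0.0]]
force: [0.2, 0.3, 0.5]
width: 0.05
```

```bash
python3 st.py; python3 - <<'E'
from st import *
s=r.snapshot("side"); np.savez(f"side2.npz",**{k:s[k] for k in("color","range_z","mtx","pose")})
w=pts(s); c,sn=np.cos(JQ[2]),np.sin(JQ[2]); d=w[...,:2]-JQ[:2]
jx=c*d[...,0]+sn*d[...,1]; jy=-sn*d[...,0]+c*d[...,1]
dark=s["color"].max(-1)<75
m=(abs(jx)<.06)&(jy>-.215)&(jy<-.145)&(w[...,2]>.02)&(w[...,2]<.16)&dark
z=w[...,2][m]; print(m.sum(),"low z",np.sort(z)[:25].round(4))
cv2.imwrite(f"pics/side2.png",cv2.resize(s["color"][150:260,190:320],None,fx=5,fy=5,interpolation=cv2.INTER_CUBIC))
E
```

```text
t 9.75 p [ 0.53   -0.1636  0.0446] yaw -0.116 jig [-0.0012 -0.1741] Fjig [0.11 0.36 0.49] w 0.05 ydir [ 6.e-04 -2.e-04 -1.e+00] q [-0.38  0.44  1.91 -0.    0.78 -0.26]
701 low z [0.0426 0.0452 0.0467 0.048  0.0485 0.0496 0.0499 0.0507 0.0516 0.0531
 0.0546 0.0556 0.0559 0.056  0.0563 0.0565 0.0569 0.0572 0.0573 0.0589
 0.0594 0.0601 0.0606 0.0613 0.0614]
```

View pics/side2.png

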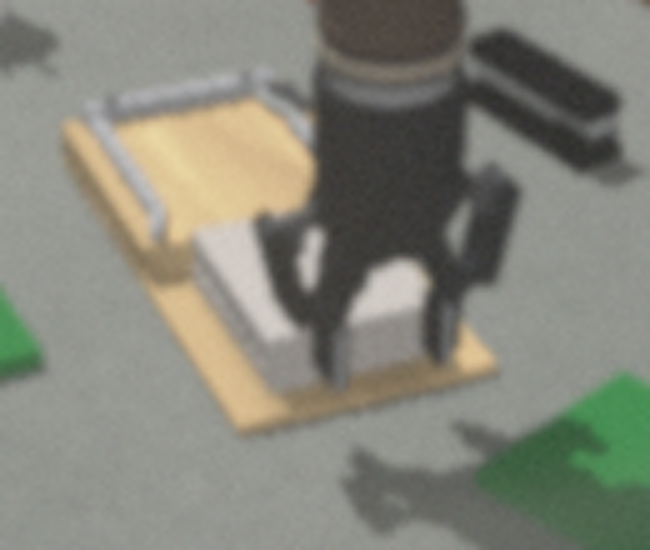

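```bash
python3 - <<'E'
from st import *
s=load("side2.npz")
c,sn=np.cos(JQ[2]),np.sin(JQ[2])
for z in(.030,.033,.036,.039,.042):
    p=[tf(np.array([[x,-.1851,z]]),JQ)[0] for x in(-.033,.031)]
    print(z,proj(s,p).round(1).tolist())
g=s["color"].mean(-1)
print(g[220:232,251:262].round().astype(int)); print(g[214:228,274:284].round().astype(int))
E
```

```text
0.03 [[257.5, 230.8], [280.4, 225.3]]
0.033 [[257.5, 229.9], [280.4, 224.3]]
0.036 [[257.5, 228.9], [280.4, 223.3]]
0.039 [[257.5, 227.9], [280.5, 222.4]]
0.042 [[257.5, 226.9], [280.5, 221.4]]
[[127  99  73  65  67  83 103 110 115 124 133]
 [128 103  74  63  67  84 101 111 116 128 135]
 [128 108  83  64  67  82 102 108 115 128 137]
 [135 118  95  76  70  84 104 110 112 127 134]
 [138 129 111  85  74  85 104 109 111 118 123]
 [140 132 117  98  84  89 102 110 105 112 116]
 [134 126 119 105  97  96 106 109 105 111 109]
 [123 120 118 109 104 104 109 110 106 114 114]
 [120 118 116 111 111 112 110 113 116 116 120]
 [118 116 114 116 116 114 113 115 121 124 123]
 [122 120 120 119 122 119 121 119 122 125 123]
 [124 127 125 126 125 122 122 120 115 116 115]]
[[100  70  59  63  86 100  99 106 135 149]
 [ 95  71  60  65  83 101  97 112 146 160]
 [ 99  71  62  67  84 100  95 115 150 171]
 [ 98  73  57  64  87  98  98 118 155 177]
 [ 99  70  61  66  86 101 100 121 160 180]
 [107  81  62  67  89 101 111 138 167 184]
 [114  89  73  69  90 108 125 155 180 188]
 [115 102  83  74  90 110 131 158 180 189]
 [113 107  93  88  95 115 128 149 173 185]
 [112 112 106 101 110 117 126 138 160 172]
 [113 113 114 115 119 123 125 133 143 149]
 [114 118 123 121 125 125 126 126 128 127]
 [116 118 122 122 121 119 115 118 120 121]
 [116 114 113 116 115 117 115 119 128 129]]
```

Request:
send_rows(targets=[{"tx": 0, "ty": 0.5, "tz": 0, "wx": 0, "wy": 0, "wz": 0}, {"tx": 0, "ty": 0.5, "tz": 0, "wx": 0, "wy": 0, "wz": 0}, {"tx": 0, "ty": 0.4, "tz": 0, "wx": 0, "wy": 0, "wz": 0}, {"tx": 0, "ty": 0.2, "tz": 0, "wx": 0, "wy": 0, "wz": 0}, {"tx": 0, "ty": 0, "tz": 0, "wx": 0, "wy": 0, "wz": 0}, {"tx": 0, "ty": 0, "tz": 0, "wx": 0, "wy": 0, "wz": 0}, {"tx": 0, "ty": 0, "tz": 0, "wx": 0, "wy": 0, "wz": 0}, {"tx": 0, "ty": 0, "tz": 0, "wx": 0, "wy": 0, "wz": 0}, {"tx": 0, "ty": 0, "tz": 0, "wx": 0, "wy": 0, "wz": 0}, {"tx": 0, "ty": 0, "tz": 0, "wx": 0, "wy": 0, "wz": 0}])

```text
t: 11.05
tool_pos: [0.5299, -0.1635, 0.0124]
orientation: [[0.993, 0.0, 0.116], [-0.116, -0.0, 0.993], [0.0, -1.0, -0.0]]
force: [-0.6, 0.7, 0.1]
width: 0.05
```

Request:
send_rows(targets=[{"tx": 0, "ty": 0.05, "tz": 0, "wx": 0, "wy": 0, "wz": 0}, {"tx": 0, "ty": 0.05, "tz": 0, "wx": 0, "wy": 0, "wz": 0}, {"tx": 0, "ty": 0.05, "tz": 0, "wx": 0, "wy": 0, "wz": 0}, {"tx": 0, "ty": 0, "tz": 0, "wx": 0, "wy": 0, "wz": 0}, {"tx": 0, "ty": 0, "tz": 0, "wx": 0, "wy": 0, "wz": 0}, {"tx": 0, "ty": 0, "tz": 0, "wx": 0, "wy": 0, "wz": 0}, {"tx": 0, "ty": 0, "tz": 0, "wx": 0, "wy": 0, "wz": 0}, {"tx": 0, "ty": 0, "tz": 0, "wx": 0, "wy": 0, "wz": 0}, {"tx": 0, "ty": 0, "tz": 0, "wx": 0, "wy": 0, "wz": 0}, {"tx": 0, "ty": 0, "tz": 0, "wx": 0, "wy": 0, "wz": 0}])

```text
t: 12.3
tool_pos: [0.5298, -0.1635, 0.0093]
orientation: [[0.993, -0.0, 0.116], [-0.116, 0.0, 0.993], [-0.0, -1.0, 0.0]]
force: [0.1, -0.3, 0.4]
width: 0.05
```

Request:
send_rows(targets=[{"tx": 0, "ty": 0.05, "tz": 0, "wx": 0, "wy": 0, "wz": 0}, {"tx": 0, "ty": 0.05, "tz": 0, "wx": 0, "wy": 0, "wz": 0}, {"tx": 0, "ty": 0, "tz": 0, "wx": 0, "wy": 0, "wz": 0}, {"tx": 0, "ty": 0, "tz": 0, "wx": 0, "wy": 0, "wz": 0}, {"tx": 0, "ty": 0, "tz": 0, "wx": 0, "wy": 0, "wz": 0}, {"tx": 0, "ty": 0, "tz": 0, "wx": 0, "wy": 0, "wz": 0}, {"tx": 0, "ty": 0, "tz": 0, "wx": 0, "wy": 0, "wz": 0}, {"tx": 0, "ty": 0, "tz": 0, "wx": 0, "wy": 0, "wz": 0}, {"tx": 0, "ty": 0, "tz": 0, "wx": 0, "wy": 0, "wz": 0}, {"tx": 0, "ty": 0, "tz": 0, "wx": 0, "wy": 0, "wz": 0}])

```text
t: 13.55
tool_pos: [0.5299, -0.1635, 0.008]
orientation: [[0.993, -0.0, 0.116], [-0.116, 0.0, 0.993], [-0.0, -1.0, 0.0]]
force: [-1.9, 0.4, 6.1]
width: 0.0503
```

Request:
send_rows(targets=[{"tx": 0, "ty": -0.45, "tz": 0, "wx": 0, "wy": 0, "wz": 0}, {"tx": 0, "ty": -0.45, "tz": 0, "wx": 0, "wy": 0, "wz": 0}, {"tx": 0, "ty": -0.45, "tz": 0, "wx": 0, "wy": 0, "wz": 0}, {"tx": 0, "ty": -0.45, "tz": 0, "wx": 0, "wy": 0, "wz": 0}, {"tx": 0, "ty": 0, "tz": 0, "wx": 0, "wy": 0, "wz": 0}, {"tx": 0, "ty": 0, "tz": 0, "wx": 0, "wy": 0, "wz": 0}, {"tx": 0, "ty": 0, "tz": 0.25, "wx": 0, "wy": 0, "wz": 0}, {"tx": 0, "ty": 0, "tz": 0.25, "wx": 0, "wy": 0, "wz": 0}, {"tx": 0, "ty": 0, "tz": 0.25, "wx": 0, "wy": 0, "wz": 0}, {"tx": 0, "ty": 0, "tz": 0.25, "wx": 0, "wy": 0, "wz": 0}])

```text
t: 14.8
tool_pos: [0.5321, -0.1432, 0.0432]
orientation: [[0.993, -0.0, 0.116], [-0.116, 0.0, 0.993], [-0.0, -1.0, 0.0]]
force: [0.1, -0.5, 0.2]
width: 0.0499
```

```bash
python3 st.py
```

```text
t 14.8 p [ 0.5321 -0.1432  0.0432] yaw -0.1158 jig [-0.0015 -0.1536] Fjig [ 0.18 -0.44  0.23] w 0.0499 ydir [-2.e-04  1.e-04 -1.e+00] q [-0.34  0.44  1.92  0.    0.78 -0.23]
```

Request:
send_rows(targets=[{"tx": 0, "ty": 0, "tz": 0.1, "wx": 0, "wy": 0, "wz": 0}, {"tx": 0, "ty": 0, "tz": 0.1, "wx": 0, "wy": 0, "wz": 0}, {"tx": 0, "ty": 0, "tz": 0.1, "wx": 0, "wy": 0, "wz": 0}, {"tx": 0, "ty": 0, "tz": 0.1, "wx": 0, "wy": 0, "wz": 0}, {"tx": 0, "ty": 0, "tz": 0.1, "wx": 0, "wy": 0, "wz": 0}, {"tx": 0, "ty": 0, "tz": 0.1, "wx": 0, "wy": 0, "wz": 0}, {"tx": 0, "ty": 0, "tz": 0.1, "wx": 0, "wy": 0, "wz": 0}, {"tx": 0, "ty": 0, "tz": 0.15, "wx": 0, "wy": 0, "wz": 0}, {"tx": 0, "ty": 0, "tz": 0.15, "wx": 0, "wy": 0, "wz": 0}, {"tx": 0, "ty": 0, "tz": 0.15, "wx": 0, "wy": 0, "wz": 0}])

```text
t: 16.05
tool_pos: [0.5349, -0.1206, 0.0433]
orientation: [[0.993, 0.0, 0.116], [-0.116, -0.0, 0.993], [0.0, -1.0, -0.0]]
force: [-0.5, -1.1, 0.1]
width: 0.0502
```

```bash
python3 st.py; python3 - <<'E'
from st import *
s=r.snapshot("side"); np.savez(f"side3.npz",**{k:s[k] for k in("color","range_z","mtx","pose")})
cv2.imwrite(f"pics/side3.png",cv2.resize(s["color"][150:260,190:320],None,fx=5,fy=5,interpolation=cv2.INTER_CUBIC))
E
```

```text
t 16.05 p [ 0.5349 -0.1206  0.0433] yaw -0.1159 jig [-0.0014 -0.1308] Fjig [-0.41 -1.12  0.13] w 0.0502 ydir [ 1.e-04 -0.e+00 -1.e+00] q [-0.3   0.44  1.93 -0.    0.78 -0.19]
```

View pics/side3.png

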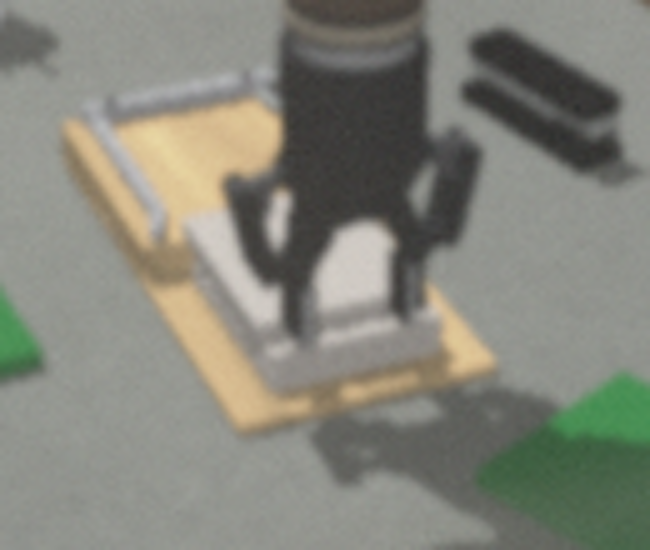

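Request:
send_rows(targets=[{"tx": 0, "ty": 0, "tz": 0.15, "wx": 0, "wy": 0, "wz": 0}, {"tx": 0, "ty": 0, "tz": 0.15, "wx": 0, "wy": 0, "wz": 0}, {"tx": 0, "ty": 0, "tz": 0.15, "wx": 0, "wy": 0, "wz": 0}, {"tx": 0, "ty": 0, "tz": 0.15, "wx": 0, "wy": 0, "wz": 0}, {"tx": 0, "ty": 0, "tz": 0.15, "wx": 0, "wy": 0, "wz": 0}, {"tx": 0, "ty": 0, "tz": 0.15, "wx": 0, "wy": 0, "wz": 0}, {"tx": 0, "ty": 0, "tz": 0.15, "wx": 0, "wy": 0, "wz": 0}, {"tx": 0, "ty": 0, "tz": 0.15, "wx": 0, "wy": 0, "wz": 0}, {"tx": 0, "ty": 0, "tz": 0.15, "wx": 0, "wy": 0, "wz": 0}, {"tx": 0, "ty": 0, "tz": 0.15, "wx": 0, "wy": 0, "wz": 0}])

```text
t: 17.35
tool_pos: [0.5383, -0.0908, 0.0433]
orientation: [[0.993, 0.0, 0.116], [-0.116, -0.0, 0.993], [0.0, -1.0, -0.0]]
force: [0.3, -1.6, 0.7]
width: 0.0501
```

```bash
cat > look.py <<'E'
import sys
from st import *
st()
k=sys.argv[1]; ims=[]
for n in("side","top"):
    s=r.snapshot(n); np.savez(f"{n}{k}.npz",**{q:s[q] for q in("color","range_z","mtx","pose")})
    im=s["color"][150:250,185:305] if n=="side" else s["color"][145:245,185:305]
    ims.append(cv2.resize(im,None,fx=3.3,fy=3.3,interpolation=cv2.INTER_CUBIC))
cv2.imwrite(f"pics/both{k}.png",np.hstack(ims))
E
python3 look.py 4
```

```text
t 17.35 p [ 0.5383 -0.0908  0.0433] yaw -0.116 jig [-0.0014 -0.1009] Fjig [ 0.51 -1.55  0.71] w 0.0501 ydir [ 1.e-04 -0.e+00 -1.e+00] q [-0.25  0.43  1.93 -0.    0.77 -0.13]
```

View pics/both4.png

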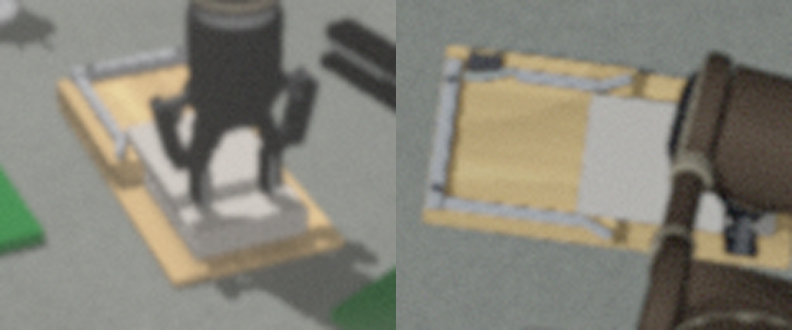

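Request:
send_rows(targets=[{"tx": 0, "ty": 0, "tz": 0.1, "wx": 0, "wy": 0, "wz": 0}, {"tx": 0, "ty": 0, "tz": 0.1, "wx": 0, "wy": 0, "wz": 0}, {"tx": 0, "ty": 0, "tz": 0.15, "wx": 0, "wy": 0, "wz": 0}, {"tx": 0, "ty": 0, "tz": 0.15, "wx": 0, "wy": 0, "wz": 0}, {"tx": 0, "ty": 0, "tz": 0.15, "wx": 0, "wy": 0, "wz": 0}, {"tx": 0, "ty": 0, "tz": 0.15, "wx": 0, "wy": 0, "wz": 0}, {"tx": 0, "ty": 0, "tz": 0.15, "wx": 0, "wy": 0, "wz": 0}, {"tx": 0, "ty": 0, "tz": 0.15, "wx": 0, "wy": 0, "wz": 0}, {"tx": 0, "ty": 0, "tz": 0.15, "wx": 0, "wy": 0, "wz": 0}, {"tx": 0, "ty": 0, "tz": 0.15, "wx": 0, "wy": 0, "wz": 0}])

```text
t: 18.7
tool_pos: [0.5416, -0.063, 0.0433]
orientation: [[0.993, 0.0, 0.116], [-0.116, -0.0, 0.993], [0.0, -1.0, -0.0]]
force: [0.4, -0.8, 1.4]
width: 0.0497
```

```bash
python3 look.py 5
```

```text
t 18.7 p [ 0.5416 -0.063   0.0433] yaw -0.116 jig [-0.0014 -0.0729] Fjig [ 0.45 -0.73  1.39] w 0.0497 ydir [ 1.e-04 -1.e-04 -1.e+00] q [-0.2   0.43  1.94 -0.    0.77 -0.08]
```

View pics/both5.png

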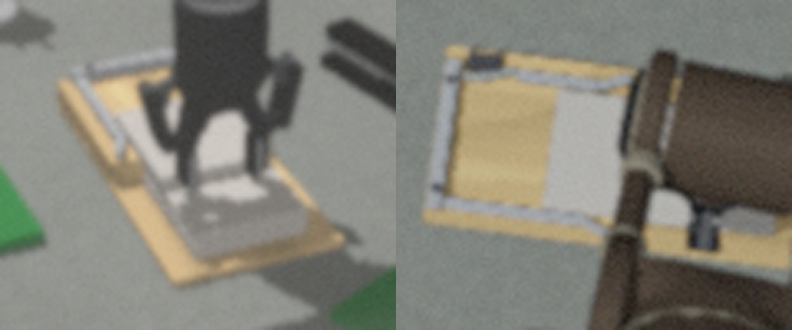

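Request:
send_rows(targets=[{"tx": 0, "ty": 0, "tz": 0.15, "wx": 0, "wy": 0, "wz": 0}, {"tx": 0, "ty": 0, "tz": 0.15, "wx": 0, "wy": 0, "wz": 0}, {"tx": 0, "ty": 0, "tz": 0.15, "wx": 0, "wy": 0, "wz": 0}, {"tx": 0, "ty": 0, "tz": 0.15, "wx": 0, "wy": 0, "wz": 0}, {"tx": 0, "ty": 0, "tz": 0.15, "wx": 0, "wy": 0, "wz": 0}, {"tx": 0, "ty": 0, "tz": 0.15, "wx": 0, "wy": 0, "wz": 0}, {"tx": 0, "ty": 0, "tz": 0.15, "wx": 0, "wy": 0, "wz": 0}, {"tx": 0, "ty": 0, "tz": 0.15, "wx": 0, "wy": 0, "wz": 0}, {"tx": 0, "ty": 0, "tz": 0.1, "wx": 0, "wy": 0, "wz": 0}, {"tx": 0, "ty": 0, "tz": 0.1, "wx": 0, "wy": 0, "wz": 0}])

```text
t: 20.05
tool_pos: [0.5448, -0.0353, 0.0433]
orientation: [[0.993, 0.0, 0.116], [-0.116, -0.0, 0.993], [0.0, -1.0, -0.0]]
force: [0.0, 0.8, -0.0]
width: 0.05
```

```bash
python3 st.py
```

```text
t 20.05 p [ 0.5448 -0.0353  0.0433] yaw -0.116 jig [-0.0014 -0.0449] Fjig [-0.07  0.75 -0.04] w 0.05 ydir [ 0. -0. -1.] q [-0.14  0.43  1.93 -0.    0.77 -0.03]
```

Request:
send_rows(targets=[{"tx": 0, "ty": 0, "tz": 0.12, "wx": 0, "wy": 0, "wz": 0}, {"tx": 0, "ty": 0, "tz": 0.12, "wx": 0, "wy": 0, "wz": 0}, {"tx": 0, "ty": 0, "tz": 0.12, "wx": 0, "wy": 0, "wz": 0}, {"tx": 0, "ty": 0, "tz": 0.12, "wx": 0, "wy": 0, "wz": 0}, {"tx": 0, "ty": 0, "tz": 0.12, "wx": 0, "wy": 0, "wz": 0}, {"tx": 0, "ty": 0, "tz": 0.12, "wx": 0, "wy": 0, "wz": 0}, {"tx": 0, "ty": 0, "tz": 0.12, "wx": 0, "wy": 0, "wz": 0}, {"tx": 0, "ty": 0, "tz": 0.1, "wx": 0, "wy": 0, "wz": 0}, {"tx": 0, "ty": 0, "tz": 0.1, "wx": 0, "wy": 0, "wz": 0}, {"tx": 0, "ty": 0, "tz": 0, "wx": 0, "wy": 0, "wz": 0}])

```text
t: 21.3
tool_pos: [0.5473, -0.0145, 0.0434]
orientation: [[0.993, 0.0, 0.116], [-0.116, 0.0, 0.993], [0.0, -1.0, 0.0]]
force: [-0.1, -0.0, 0.3]
width: 0.0499
```

```bash
python3 look.py 6
```

```text
t 21.3 p [ 0.5473 -0.0145  0.0434] yaw -0.116 jig [-0.0013 -0.024 ] Fjig [-0.07 -0.03  0.32] w 0.0499 ydir [ 2.e-04  2.e-04 -1.e+00] q [-0.11  0.44  1.93  0.    0.78  0.01]
```

View pics/both6.png

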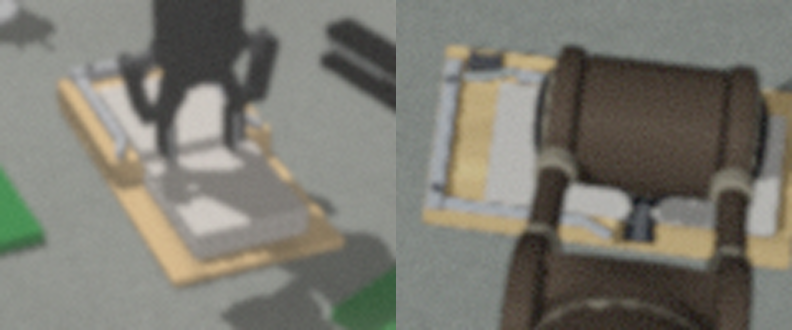

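Request:
send_rows(targets=[{"tx": 0, "ty": 0, "tz": 0.08, "wx": 0, "wy": 0, "wz": 0}, {"tx": 0, "ty": 0, "tz": 0.08, "wx": 0, "wy": 0, "wz": 0}, {"tx": 0, "ty": 0, "tz": 0.08, "wx": 0, "wy": 0, "wz": 0}, {"tx": 0, "ty": 0, "tz": 0.08, "wx": 0, "wy": 0, "wz": 0}, {"tx": 0, "ty": 0, "tz": 0.08, "wx": 0, "wy": 0, "wz": 0}, {"tx": 0, "ty": 0, "tz": 0.08, "wx": 0, "wy": 0, "wz": 0}, {"tx": 0, "ty": 0, "tz": 0.08, "wx": 0, "wy": 0, "wz": 0}, {"tx": 0, "ty": 0, "tz": 0.08, "wx": 0, "wy": 0, "wz": 0}, {"tx": 0, "ty": 0, "tz": 0.06, "wx": 0, "wy": 0, "wz": 0}, {"tx": 0, "ty": 0, "tz": 0.06, "wx": 0, "wy": 0, "wz": 0}])

```text
t: 22.65
tool_pos: [0.5487, -0.0011, 0.0434]
orientation: [[0.993, -0.001, 0.114], [-0.114, -0.003, 0.993], [-0.0, -1.0, -0.003]]
force: [-2.3, -9.1, 2.0]
width: 0.0501
```

```bash
python3 st.py
```

```text
t 22.65 p [ 0.5487 -0.0011  0.0434] yaw -0.1143 jig [-0.0015 -0.0106] Fjig [-1.27 -9.28  2.02] w 0.0501 ydir [-7.0e-04 -2.8e-03 -1.0e+00] q [-0.08  0.44  1.93 -0.    0.78  0.04]
```

Request:
send_rows(targets=[{"tx": 0, "ty": 0, "tz": 0.05, "wx": 0, "wy": 0, "wz": 0}, {"tx": 0, "ty": 0, "tz": 0.05, "wx": 0, "wy": 0, "wz": 0}, {"tx": 0, "ty": 0, "tz": 0.05, "wx": 0, "wy": 0, "wz": 0}, {"tx": 0, "ty": 0, "tz": 0.05, "wx": 0, "wy": 0, "wz": 0}, {"tx": 0, "ty": 0, "tz": 0.05, "wx": 0, "wy": 0, "wz": 0}, {"tx": 0, "ty": 0, "tz": 0.05, "wx": 0, "wy": 0, "wz": 0}, {"tx": 0, "ty": 0, "tz": 0.05, "wx": 0, "wy": 0, "wz": 0}, {"tx": 0, "ty": 0, "tz": 0.05, "wx": 0, "wy": 0, "wz": 0}, {"tx": 0, "ty": 0, "tz": 0.05, "wx": 0, "wy": 0, "wz": 0}, {"tx": 0, "ty": 0, "tz": 0.05, "wx": 0, "wy": 0, "wz": 0}])

```text
t: 23.9
tool_pos: [0.5498, 0.0077, 0.0434]
orientation: [[0.994, -0.001, 0.114], [-0.114, -0.004, 0.994], [-0.0, -1.0, -0.004]]
force: [-1.2, -11.7, 2.2]
width: 0.05
```

```bash
python3 look.py 7
```

```text
t 23.9 p [0.5498 0.0077 0.0434] yaw -0.1138 jig [-0.0014 -0.0017] Fjig [  0.18 -11.77   2.24] w 0.05 ydir [-8.0e-04 -4.3e-03 -1.0e+00] q [-0.06  0.44  1.92 -0.01  0.78  0.06]
```

View pics/both7.png

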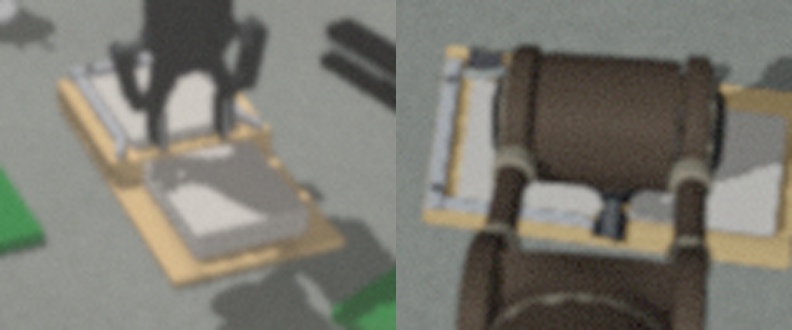

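Request:
send_rows(targets=[{"tx": 0, "ty": 0, "tz": 0.03, "wx": 0, "wy": 0, "wz": 0}, {"tx": 0, "ty": 0, "tz": 0.03, "wx": 0, "wy": 0, "wz": 0}, {"tx": 0, "ty": 0, "tz": 0.03, "wx": 0, "wy": 0, "wz": 0}, {"tx": 0, "ty": 0, "tz": 0.03, "wx": 0, "wy": 0, "wz": 0}, {"tx": 0, "ty": 0, "tz": 0.03, "wx": 0, "wy": 0, "wz": 0}, {"tx": 0, "ty": 0, "tz": 0.03, "wx": 0, "wy": 0, "wz": 0}, {"tx": 0, "ty": 0, "tz": 0.03, "wx": 0, "wy": 0, "wz": 0}, {"tx": 0, "ty": 0, "tz": 0.03, "wx": 0, "wy": 0, "wz": 0}, {"tx": 0, "ty": 0, "tz": 0.03, "wx": 0, "wy": 0, "wz": 0}, {"tx": 0, "ty": 0, "tz": 0.03, "wx": 0, "wy": 0, "wz": 0}])

```text
t: 25.25
tool_pos: [0.5505, 0.0136, 0.0433]
orientation: [[0.994, -0.001, 0.114], [-0.114, -0.004, 0.994], [-0.0, -1.0, -0.004]]
force: [-0.9, -12.8, 1.9]
width: 0.0501
```

```bash
python3 st.py
```

```text
t 25.25 p [0.5505 0.0136 0.0433] yaw -0.1138 jig [-0.0015  0.0043] Fjig [  0.54 -12.82   1.86] w 0.0501 ydir [-0.001  -0.0044 -1.    ] q [-0.05  0.44  1.92 -0.01  0.78  0.07]
```

Request:
send_rows(targets=[{"tx": 0, "ty": 0, "tz": 0.02, "wx": 0, "wy": 0, "wz": 0}, {"tx": 0, "ty": 0, "tz": 0.02, "wx": 0, "wy": 0, "wz": 0}, {"tx": 0, "ty": 0, "tz": 0.02, "wx": 0, "wy": 0, "wz": 0}, {"tx": 0, "ty": 0, "tz": 0.02, "wx": 0, "wy": 0, "wz": 0}, {"tx": 0, "ty": 0, "tz": 0.02, "wx": 0, "wy": 0, "wz": 0}, {"tx": 0, "ty": 0, "tz": 0.02, "wx": 0, "wy": 0, "wz": 0}, {"tx": 0, "ty": 0, "tz": 0, "wx": 0, "wy": 0, "wz": 0}, {"tx": 0, "ty": 0, "tz": 0, "wx": 0, "wy": 0, "wz": 0}, {"tx": 0, "ty": 0, "tz": 0, "wx": 0, "wy": 0, "wz": 0}, {"tx": 0, "ty": 0, "tz": 0, "wx": 0, "wy": 0, "wz": 0}])

```text
t: 26.5
tool_pos: [0.5508, 0.016, 0.0434]
orientation: [[0.994, -0.001, 0.114], [-0.114, -0.004, 0.994], [-0.0, -1.0, -0.004]]
force: [-1.8, -10.5, 2.9]
width: 0.05
```

```bash
python3 st.py
```

```text
t 26.5 p [0.5508 0.016  0.0434] yaw -0.114 jig [-0.0014  0.0067] Fjig [ -0.61 -10.61   2.86] w 0.05 ydir [-9.0e-04 -4.3e-03 -1.0e+00] q [-0.05  0.44  1.92 -0.01  0.78  0.07]
```

Request:
send_rows(targets=[{"tx": 0, "ty": 0, "tz": 0.02, "wx": 0, "wy": 0, "wz": 0}, {"tx": 0, "ty": 0, "tz": 0.02, "wx": 0, "wy": 0, "wz": 0}, {"tx": 0, "ty": 0, "tz": 0.02, "wx": 0, "wy": 0, "wz": 0}, {"tx": 0, "ty": 0, "tz": 0.02, "wx": 0, "wy": 0, "wz": 0}, {"tx": 0, "ty": 0, "tz": 0.02, "wx": 0, "wy": 0, "wz": 0}, {"tx": 0, "ty": 0, "tz": 0, "wx": 0, "wy": 0, "wz": 0}, {"tx": 0, "ty": 0, "tz": 0, "wx": 0, "wy": 0, "wz": 0}, {"tx": 0, "ty": 0, "tz": 0, "wx": 0, "wy": 0, "wz": 0}, {"tx": 0, "ty": 0, "tz": 0, "wx": 0, "wy": 0, "wz": 0}, {"tx": 0, "ty": 0, "tz": 0, "wx": 0, "wy": 0, "wz": 0}])

```text
t: 27.75
tool_pos: [0.551, 0.018, 0.0434]
orientation: [[0.994, -0.001, 0.114], [-0.114, -0.004, 0.994], [-0.001, -1.0, -0.004]]
force: [-2.9, -10.5, 1.9]
width: 0.05
```

```bash
python3 st.py
```

```text
t 27.75 p [0.551  0.018  0.0434] yaw -0.114 jig [-0.0015  0.0087] Fjig [ -1.66 -10.81   1.92] w 0.05 ydir [-0.001  -0.0043 -1.    ] q [-0.04  0.44  1.92 -0.01  0.78  0.07]
```

Request:
send_rows(targets=[{"tx": 0, "ty": 0, "tz": 0.02, "wx": 0, "wy": 0, "wz": 0}, {"tx": 0, "ty": 0, "tz": 0.02, "wx": 0, "wy": 0, "wz": 0}, {"tx": 0, "ty": 0, "tz": 0.02, "wx": 0, "wy": 0, "wz": 0}, {"tx": 0, "ty": 0, "tz": 0.02, "wx": 0, "wy": 0, "wz": 0}, {"tx": 0, "ty": 0, "tz": 0, "wx": 0, "wy": 0, "wz": 0}, {"tx": 0, "ty": 0, "tz": 0, "wx": 0, "wy": 0, "wz": 0}, {"tx": 0, "ty": 0, "tz": 0, "wx": 0, "wy": 0, "wz": 0}, {"tx": 0, "ty": 0, "tz": 0, "wx": 0, "wy": 0, "wz": 0}, {"tx": 0, "ty": 0, "tz": 0, "wx": 0, "wy": 0, "wz": 0}, {"tx": 0, "ty": 0, "tz": 0, "wx": 0, "wy": 0, "wz": 0}])

```text
t: 29.0
tool_pos: [0.5511, 0.0196, 0.0434]
orientation: [[0.994, -0.001, 0.114], [-0.114, -0.004, 0.993], [-0.001, -1.0, -0.004]]
force: [-0.7, -10.8, 3.0]
width: 0.0502
```

```bash
python3 look.py 8
```

```text
t 29.0 p [0.5511 0.0196 0.0434] yaw -0.1141 jig [-0.0015  0.0103] Fjig [  0.52 -10.78   3.03] w 0.0502 ydir [-0.0011 -0.0043 -1.    ] q [-0.04  0.44  1.92 -0.01  0.78  0.08]
```

View pics/both8.png

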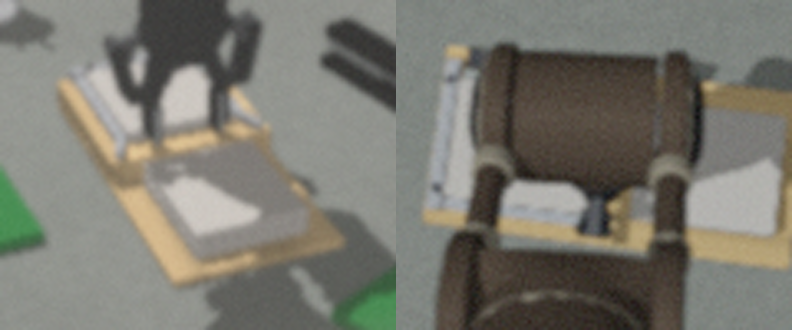

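Request:
send_rows(targets=[{"tx": 0, "ty": 0, "tz": 0.02, "wx": 0, "wy": 0, "wz": 0}, {"tx": 0, "ty": 0, "tz": 0.02, "wx": 0, "wy": 0, "wz": 0}, {"tx": 0, "ty": 0, "tz": 0.02, "wx": 0, "wy": 0, "wz": 0}, {"tx": 0, "ty": 0, "tz": 0.02, "wx": 0, "wy": 0, "wz": 0}, {"tx": 0, "ty": 0, "tz": 0, "wx": 0, "wy": 0, "wz": 0}, {"tx": 0, "ty": 0, "tz": 0, "wx": 0, "wy": 0, "wz": 0}, {"tx": 0, "ty": 0, "tz": 0, "wx": 0, "wy": 0, "wz": 0}, {"tx": 0, "ty": 0, "tz": 0, "wx": 0, "wy": 0, "wz": 0}, {"tx": 0, "ty": 0, "tz": 0, "wx": 0, "wy": 0, "wz": 0}, {"tx": 0, "ty": 0, "tz": 0, "wx": 0, "wy": 0, "wz": 0}])

```text
t: 30.35
tool_pos: [0.5512, 0.0205, 0.0434]
orientation: [[0.994, -0.001, 0.113], [-0.113, -0.005, 0.994], [-0.001, -1.0, -0.005]]
force: [-3.3, -13.8, 2.1]
width: 0.05
```

```bash
python3 st.py
```

```text
t 30.35 p [0.5512 0.0205 0.0434] yaw -0.1137 jig [-0.0015  0.0112] Fjig [ -1.69 -14.12   2.09] w 0.05 ydir [-0.0014 -0.0053 -1.    ] q [-0.04  0.44  1.92 -0.01  0.78  0.08]
```

Request:
send_rows(targets=[{"tx": 0, "ty": 0, "tz": 0.01, "wx": 0, "wy": 0, "wz": 0}, {"tx": 0, "ty": 0, "tz": 0.01, "wx": 0, "wy": 0, "wz": 0}, {"tx": 0, "ty": 0, "tz": 0.01, "wx": 0, "wy": 0, "wz": 0}, {"tx": 0, "ty": 0, "tz": 0.01, "wx": 0, "wy": 0, "wz": 0}, {"tx": 0, "ty": 0, "tz": 0.01, "wx": 0, "wy": 0, "wz": 0}, {"tx": 0, "ty": 0, "tz": 0, "wx": 0, "wy": 0, "wz": 0}, {"tx": 0, "ty": 0, "tz": 0, "wx": 0, "wy": 0, "wz": 0}, {"tx": 0, "ty": 0, "tz": 0, "wx": 0, "wy": 0, "wz": 0}, {"tx": 0, "ty": 0, "tz": 0, "wx": 0, "wy": 0, "wz": 0}, {"tx": 0, "ty": 0, "tz": 0, "wx": 0, "wy": 0, "wz": 0}])

```text
t: 31.6
tool_pos: [0.5512, 0.0206, 0.0434]
orientation: [[0.994, -0.002, 0.113], [-0.113, -0.007, 0.994], [-0.001, -1.0, -0.007]]
force: [-2.7, -16.3, 3.5]
width: 0.0499
```

```bash
python3 st.py
```

```text
t 31.6 p [0.5512 0.0206 0.0434] yaw -0.1132 jig [-0.0015  0.0113] Fjig [ -0.83 -16.51   3.53] w 0.0499 ydir [-0.0016 -0.0067 -1.    ] q [-0.04  0.44  1.92 -0.01  0.78  0.08]
```

Request:
send_rows(targets=[{"tx": 0, "ty": 0, "tz": 0.01, "wx": 0, "wy": 0, "wz": 0}, {"tx": 0, "ty": 0, "tz": 0.01, "wx": 0, "wy": 0, "wz": 0}, {"tx": 0, "ty": 0, "tz": 0.01, "wx": 0, "wy": 0, "wz": 0}, {"tx": 0, "ty": 0, "tz": 0.01, "wx": 0, "wy": 0, "wz": 0}, {"tx": 0, "ty": 0, "tz": 0, "wx": 0, "wy": 0, "wz": 0}, {"tx": 0, "ty": 0, "tz": 0, "wx": 0, "wy": 0, "wz": 0}, {"tx": 0, "ty": 0, "tz": 0, "wx": 0, "wy": 0, "wz": 0}, {"tx": 0, "ty": 0, "tz": 0, "wx": 0, "wy": 0, "wz": 0}, {"tx": 0, "ty": 0, "tz": 0, "wx": 0, "wy": 0, "wz": 0}, {"tx": 0, "ty": 0, "tz": 0, "wx": 0, "wy": 0, "wz": 0}])

```text
t: 32.85
tool_pos: [0.5512, 0.0207, 0.0434]
orientation: [[0.994, -0.002, 0.113], [-0.113, -0.008, 0.994], [-0.001, -1.0, -0.008]]
force: [-3.3, -17.9, 3.9]
width: 0.0503
```

```bash
python3 look.py 9
```

```text
t 32.85 p [0.5512 0.0207 0.0434] yaw -0.1128 jig [-0.0015  0.0114] Fjig [ -1.2  -18.2    3.88] w 0.0503 ydir [-0.0019 -0.0079 -1.    ] q [-0.04  0.44  1.92 -0.01  0.78  0.08]
```

View pics/both9.png

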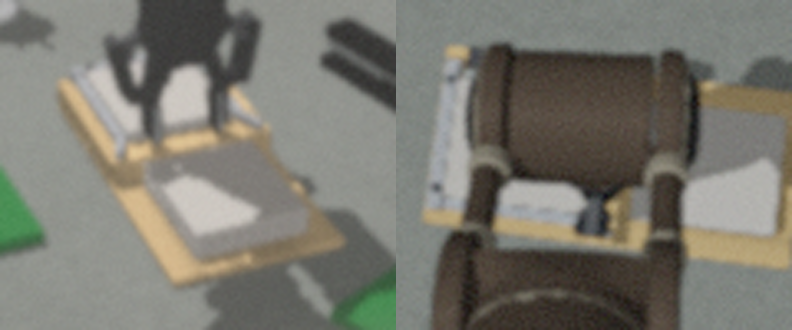

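Request:
send_rows(targets=[{"tx": 0, "ty": 0, "tz": 0.01, "wx": 0, "wy": 0, "wz": 0}, {"tx": 0, "ty": 0, "tz": 0.01, "wx": 0, "wy": 0, "wz": 0}, {"tx": 0, "ty": 0, "tz": 0, "wx": 0, "wy": 0, "wz": 0}, {"tx": 0, "ty": 0, "tz": 0, "wx": 0, "wy": 0, "wz": 0}, {"tx": 0, "ty": 0, "tz": 0, "wx": 0, "wy": 0, "wz": 0}, {"tx": 0, "ty": 0, "tz": 0, "wx": 0, "wy": 0, "wz": 0}, {"tx": 0, "ty": 0, "tz": 0, "wx": 0, "wy": 0, "wz": 0}, {"tx": 0, "ty": 0, "tz": 0, "wx": 0, "wy": 0, "wz": 0}, {"tx": 0, "ty": 0, "tz": 0, "wx": 0, "wy": 0, "wz": 0}, {"tx": 0, "ty": 0, "tz": 0, "wx": 0, "wy": 0, "wz": 0}])

```text
t: 34.2
tool_pos: [0.5512, 0.0207, 0.0434]
orientation: [[0.994, -0.002, 0.112], [-0.112, -0.009, 0.994], [-0.001, -1.0, -0.009]]
force: [-2.2, -20.6, 4.4]
width: 0.0498
```

Request:
send_rows(targets=[{"tx": 0, "ty": 0, "tz": -0.1, "wx": 0, "wy": 0, "wz": 0}, {"tx": 0, "ty": 0, "tz": -0.1, "wx": 0, "wy": 0, "wz": 0}, {"tx": 0, "ty": 0, "tz": -0.1, "wx": 0, "wy": 0, "wz": 0}, {"tx": 0, "ty": 0, "tz": -0.2, "wx": 0, "wy": 0, "wz": 0}, {"tx": 0, "ty": 0, "tz": -0.2, "wx": 0, "wy": 0, "wz": 0}, {"tx": 0, "ty": 0, "tz": 0, "wx": 0, "wy": 0, "wz": 0}, {"tx": 0, "ty": -0.4, "tz": 0, "wx": 0, "wy": 0, "wz": 0}, {"tx": 0, "ty": -0.8, "tz": 0, "wx": 0, "wy": 0, "wz": 0}, {"tx": 0, "ty": -1, "tz": 0, "wx": 0, "wy": 0, "wz": 0}, {"tx": 0, "ty": -1, "tz": 0, "wx": 0, "wy": 0, "wz": 0}])

```text
t: 35.45
tool_pos: [0.5508, 0.0122, 0.1092]
orientation: [[0.993, 0.002, 0.116], [-0.116, -0.0, 0.993], [0.002, -1.0, 0.0]]
force: [-0.0, -1.1, -0.1]
width: 0.05
```

Request:
send_rows(targets=[{"tx": 0, "ty": -1, "tz": -1, "wx": 0, "wy": 0, "wz": 0}, {"tx": 0, "ty": -1, "tz": -1, "wx": 0, "wy": 0, "wz": 0}, {"tx": -0.5, "ty": -1, "tz": -1, "wx": 0, "wy": 0, "wz": 0}, {"tx": -0.5, "ty": -1, "tz": -1, "wx": 0, "wy": 0, "wz": 0}, {"tx": -0.5, "ty": -1, "tz": -1, "wx": 0, "wy": 0, "wz": 0}, {"tx": -0.5, "ty": -1, "tz": -1, "wx": 0, "wy": 0, "wz": 0}, {"tx": -0.5, "ty": 0, "tz": -1, "wx": 0, "wy": 0, "wz": 0}, {"tx": -0.5, "ty": 0, "tz": -1, "wx": 0, "wy": 0, "wz": 0}, {"tx": -0.5, "ty": 0, "tz": -1, "wx": 0, "wy": 0, "wz": 0}, {"tx": -0.5, "ty": 0, "tz": -1, "wx": 0, "wy": 0, "wz": 0}])

```text
t: 36.7
tool_pos: [0.4475, -0.1779, 0.2287]
orientation: [[0.993, 0.002, 0.116], [-0.116, -0.001, 0.993], [0.002, -1.0, -0.001]]
force: [0.0, 0.3, 0.2]
width: 0.0501
```

```bash
python3 look.py 10
```

```text
t 36.7 p [ 0.4475 -0.1779  0.2287] yaw -0.1158 jig [-0.0815 -0.1978] Fjig [0.02 0.28 0.17] w 0.0501 ydir [ 1.9e-03 -9.0e-04 -1.0e+00] q [-0.47  0.04  1.98  0.    1.12 -0.35]
```

View pics/both10.png

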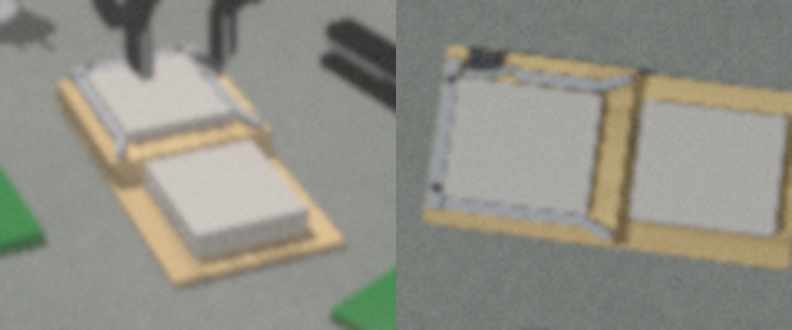

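```bash
python3 - <<'E'
from st import *
a=load("top0.npz"); s=r.snapshot("top"); w=pts(s)
hsv=cv2.cvtColor(s["color"],cv2.COLOR_BGR2HSV)
wh=(hsv[...,1]<40)&(s["color"].min(-1)>130)
c,sn=np.cos(JQ[2]),np.sin(JQ[2])
for nm,z,y0,g in(("top",.0425,None,(0,.08)),("mid",.032,None,(0,-.075))):
    d=w[...,:2]-JQ[:2]; jx=c*d[...,0]+sn*d[...,1]; jy=-sn*d[...,0]+c*d[...,1]
    m=wh&(abs(jx-g[0])<.053)&(abs(jy-g[1])<.066)
    p,f=fit([s],[m.astype(float)],[box(-.05,.05,-.06,.06,z-.0001,z)],list(tf(np.array([[g[0],g[1],0]]),JQ)[0][:2])+[JQ[2]])
    e=p[:2]-JQ[:2]; print(nm,"h",np.nanmedian(w[...,2][m]).round(4),"jig",np.round([c*e[0]+sn*e[1],-sn*e[0]+c*e[1],p[2]-JQ[2]],4),round(f,3))
for l in("pen_cup","stapler","stamp","plaque_top"):
    for d in r.cut_out(s,l)[:2]: print(l,round(d["p"],2),d["rect"])
df=cv2.GaussianBlur(cv2.absdiff(s["color"],a["color"]).max(-1),(5,5),0)
cv2.imwrite("pics/fin.png",np.vstack([s["color"][60:330],cv2.cvtColor(np.minimum(df[60:330].astype(int)*3,255).astype(np.uint8),cv2.COLOR_GRAY2BGR)]))
E
```

```text
top h 0.0428 jig [-0.0022  0.082   0.0092] 0.074
mid h 0.0325 jig [-0.0001 -0.0744  0.0066] 0.034
pen_cup 0.72 [88.6, 186.7, 127.8, 218.0]
stapler 0.94 [215.0, 102.4, 256.9, 121.3]
stamp 0.63 [392.7, 216.4, 412.1, 224.8]
plaque_top 0.95 [197.6, 168.9, 248.5, 211.7]
plaque_top 0.95 [218.1, 244.9, 264.4, 284.3]
```

View pics/fin.png

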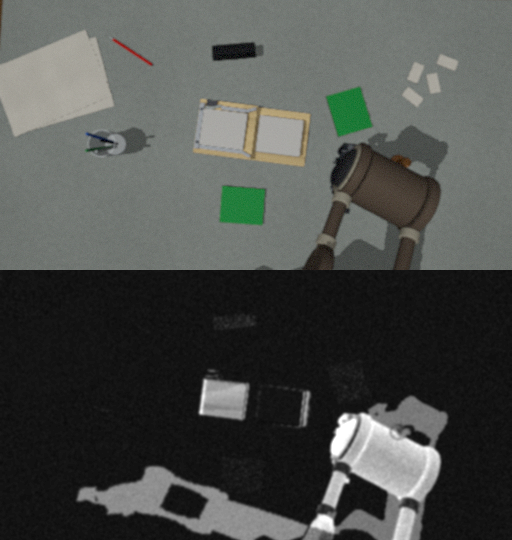

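```bash
python3 -c "
from h import *
print(r.get_obs()['t']); print(r.close_job())"
```

```text
37.05
the job is handed in; nothing more can be done
None
```

The top plaque is home against the end stop. I pushed it there at its rear edge with both fingers 50 mm apart and the tips about 3 mm above the middle plaque. I handed the job in at 37 s of the 64 s allowed.

**Push:** It took about 1 N on the stack and 11–13 N past the jaw. At the stop I built the force slowly to 18.2 and then 20.6 N and held it about a second, with no further movement. Then I backed off and raised the arm clear.

**Last checks**
- **Plaque:** its face reads 42.8 mm above the table (42.5 expected), and the picture shows no gap to the stop.
- **Lower plaques:** the middle plaque fits at jig y about -74 mm, square with the jig; the start fit of the top plaque gave -77.5 mm. I made no exact before-and-after measurement of the two lower plaques, but the pictures during the push show them staying in place.
- **Pen cup and stapler:** the comparison of the start and end overhead pictures shows no movement.
- **Stamp:** partly hidden by the raised arm in the last overhead view, but detected at its original place. The arm stayed well above it.

**What disagreed**
- **Stop position:** the plaque came up on the stop about 2 mm farther along than my camera fit of the jig predicted, and its end fit reads y = 82 mm instead of 80. That is within the 2 mm calibration error.
- **Fingertip height:** image estimates of the tips varied by a few mm, so I settled it by touching them lightly (6 N) on the bare table behind the jig before pushing.

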